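# Pack the last jar into the storage tin and clamp the lid down

### The job

Stand the stoneware jar that was left out on the counter upright in the empty middle bay of the steel storage tin, then take the lid from the drainer and set it squarely on the tin so that it sits flush all round, and then swing the wire bail fully down over the lid. Set the jar and the lid down rather than dropping them, and leave the cup, the oil bottle and the soap dispenser where they stand.

Things in the scene. Friction and masses are not known exactly. Their poses are not given: they have to be found in the camera images.
- tin: Fixed open steel tin, outside 122 (x) by 180 (y) by 100 mm high, walls 3, floor 5 mm. Dividers 3 mm thick, 50 mm above the floor, at y = -29 and +29 mm make three bays along y: the outer two hold a jar each, the middle one (55 along y, 116 along x) is empty. Origin: centre of underside; x points away from the robot, to the side where the bail is hinged; z up.
- tin_bay (a point): Centre of the middle bay's floor, 5 mm above the tin's underside; axes as the tin.
- tin_rim (a point): Centre of the tin's mouth, level with the rim, 100 mm above its underside; axes as the tin. The lid's origin comes here when it is seated.
- bail (a joint): Angle (rad) of the bail, a U of 8 mm steel wire hinged behind (+x) the tin, legs 158 mm long at y = -70 and +70 mm, joined by a crossbar. 0: fully down, level, 1 mm above the seated lid, crossbar 92 mm in front (-x) of the tin's middle, 31 mm clear of its wall, 111 mm up. Pi/2: straight up. Starts at 1.6 to 2.0. A stiff hinge (1.2 N at the crossbar) holds it where left.
- bail_bar (a point): Middle of the bail's crossbar (10 mm thick, 120 mm free length along y).
- bail_hinge (a point): Middle of the bail's hinge axis (along the tin's y): 66 mm behind (+x) the tin's middle, 111 mm above its underside.
- lid: Loose steel lid, 0.32 kg: plate 126 (x) by 184 (y) by 6 mm, under it a plug 108 by 166 by 6 mm (4 mm play in the tin's mouth); on top in the middle a wooden bar grip 56 (x) by 16 (y) mm, 6 to 34 mm above the origin. Origin: centre of the plate's underside; z out of the top. Starts on the drainer, its top leaning 38 degrees to the drainer's front, x pointing up the slope.
- lid_grip (a point): Top middle of the lid's wooden bar grip, 34 mm above the lid's origin along its z.
- drainer: Fixed steel wire drainer about 110 by 180 mm, bearing face sloping 38 degrees from level, rising to its +x, with upturned wire ends at the low edge; wires 8 mm thick. Origin: centre at counter level.
- jar: The jar left out on the counter: round grey-green stoneware jar with a flat wooden stopper, 48 mm across (stopper 47 mm), 86 mm high, 0.16 kg, upright. Origin: centre of its underside.
- stored_left: Identical jar already standing in the tin's left (+y) bay. Origin: centre of its underside.
- stored_right: Identical jar already standing in the tin's right (-y) bay. Origin: centre of its underside.
- cup: Bystander: white cup without handle, 74 mm across the rim, 85 mm high. Origin: centre of its underside.
- oil_bottle: Bystander: green glass oil bottle, 62 mm across, 200 mm high. Origin: centre of its underside.
- dispenser: Bystander: red soap dispenser, 60 by 60 mm, 176 mm high with its pump. Origin: centre of its underside.

How it is judged:
By the outcome, as a careful person would: the job done as asked, in the order asked, and still so for the second after the job is handed in, with the robot touching nothing.
It also fails if it takes over 67 s, if anything falls off the work surface, if the arm or the gripper's body presses on something with over 40 N, if the wrist force passes 120 N, or if a joint passes its speed limit or range.

### The arm

A 6-joint arm with a two-finger parallel gripper is mounted at the origin on the work surface. World frame = base frame: x ahead of the robot, y to its left, z up, the work surface at z = 0. Lengths are in m, angles in degrees, forces in N, time in s.
With the tool pointing down it reaches from about 0.325 to 0.75 m from the base axis. Payload 7.6 kg.
Tool frame: the origin (TCP) lies midway between the tips of the shut fingers; the grasp point (between the pads) lies 19 mm behind it; z points along the fingers, y is the direction in which the jaws open and shut (so a half turn about z gives the same grasp; the last joint's range is limited). The gripper opens to 85 mm and grips with 20 to 120 N. Pads are 22 mm wide; open, the fingers measure 114 mm over their backs; the gripper's body (76 mm by 85 mm) begins 54 mm behind the grasp point. The pads swing forward as they close: fully open they stand 13 mm farther back than shut.
Start: joints at [71.889, 2.991, 80.254, -0, 96.75, -4.028], TCP at [0.128, 0.509, 0.231] pointing down, gripper open.
Joint ranges: [-166.34, 166.34], [-52.06, 124.39], [6.96, 135.62], [-60.46, 240.46], [14.63, 156.25], [-167.68, 167.68]. Speed limits (degrees/s): [147.25, 147.25, 172.46, 180, 180, 180].

### API

Orientations are given as [roll, pitch, yaw] about the fixed x, y, z axes, in that order (R = Rz(yaw) Ry(pitch) Rx(roll)).
In Python, from bench import ctrl gives the robot as it stands. The module is installed in compiled form; this text tells all that it offers.
- The arm moves only by the tool play_rows, never from a script. Its argument "commands" is a list of rows, each a list of 7 numbers: the shift along the tool's x, y, z in mm, then the turn, a rotation vector about the tool's x, y, z in degrees, then the gripper command: -1 is fully open, 1 is shut, values between are in proportion. In form: [[tx, ty, tz, rx, ry, rz, fingers], ...]. A call has 1 to 20 rows; each row is the pose to reach, as a shift and turn from the pose commanded when the call began, along the tool's axes at that moment; what a row does not reach only later rows make up. A row lasts 1/10 s, in which the tool goes at most 50 mm and 8.59 degrees, less where a joint would pass 70% of its speed; a pose out of reach is approached as far as the arm can. A call with a gripper value outside its range is refused whole. The fingers move at their own pace and stop on an object; the grip force is fixed at half the most. Time passes only in rows, so rows that repeat a pose let the fingers close. It gives the time, the measured TCP pose, the force and the opening at its end, in the units of the state.
- ctrl.get_state(): the state, without advancing time (a new reading comes with each control period).
- ctrl.capture(name): name is "scene" or "top" or "wrist"; returns a dict with "pixels" (384x512x3 uint8, blue, green, red), "range_z" (384x512 float32, m along the optical axis (not along the pixel's ray), 0 where there is no reading), "K" (3x3 intrinsics, pixels), "view" (4x4, takes a point from world to camera coordinates); the wrist camera has in their place "mount" (4x4, takes a point from camera to tool coordinates, whose origin is the TCP and whose axes are the flange's). Camera axes: x right, y up, looking along -z (the intrinsics and any distortion apply to the point x, -y, -z); pixel columns grow to the right and rows downward; lengths in m; the calibration is good to about 2 mm. The wrist camera is an equidistant fisheye: a pixel r from the principal point sees the ray r / f radians off the axis. A picture is of the moment at which its call begins: read the wrist's pose just before it.
- ctrl.job_done(): hands the job in, once; it reports no verdict.
Trained networks look in a picture, given as the dict that the camera call returned (one of the last four; its "shot" number tells which), for a name from the list of things; names that differ only in an ending like _2 or _b are one class to them, and where a whole thing is asked for, a point or a joint stands for the part that bears it (a point fixed in the world has none). Each returns a list of dicts, best first, with "confidence" (0 to 1); they miss things now and then, are a little off and sometimes report something else, mostly with a low value. They report only what shows in the picture. A call takes as long as a camera call.
- ctrl.search_frame(query, picture): "box" ([centre column, centre row, width, height] in pixels, round what is visible of it).
- ctrl.trace(query, picture): "pixels" (384x512 bool, what is visible of it) and "box" ([centre column, centre row, width, height] in pixels, round what is visible of it).
- ctrl.place_of(query, picture): "centre" ([column, row] in pixels: a listed point, or the origin of a listed thing).
The state is a dict: "time_s": time; "q": joint angles; "dq": joint speeds; "tau": joint torques, N m; "tool_pos": TCP position; "eef_rot": TCP orientation; "force": force on the tool from outside, world axes, zero at the start; "wrist_torque": the same for the moment, N m; "finger_gap": finger opening in m.
Only numpy, scipy, OpenCV 4.12 (cv2) and the standard library are available. Lean on these libraries where they do the work, as an engineer would, in place of code of your own. Each camera call takes 0.05 s, during which the arm holds its last target. There are 200 camera calls.

## Working session

There is one attempt and no reset: what is moved stays moved. The work goes in short steps, Python scripts to look and compute and a tool call to move; the robot and the scene stay as the last step left them, time stands still between calls to the robot, and variables do not carry over. Pictures are saved under pics/ and viewed, about 8 in all and at most 12, crops included, and the job is handed in when it is done.

Besides the shell and the picture viewer there is one more tool, called after "Request:" as name(argument=value, ...), one argument or row to a line, values as JSON. play_rows: Moves the arm, as the interface text tells. Its arguments: {"type":"object","properties":{"commands":{"type":"array","items":{"type":"array","items":{"type":"number"}}}},"required":["commands"]}

```bash
mkdir -p pics
cat > h.py <<'E'
import numpy as np, cv2
from scipy.spatial.transform import Rotation as R
from bench import ctrl
def pts(p):
    K=p["K"];z=p["range_z"];V=np.linalg.inv(p["view"])
    v,u=np.mgrid[:384,:512]
    c=np.stack([(u-K[0,2])*z/K[0,0],-(v-K[1,2])*z/K[1,1],-z,np.ones_like(z)],-1)
    w=(c@V.T)[...,:3]; w[z==0]=np.nan
    return w
def at(p,W,uv):
    u,v=map(int,np.round(uv)); return np.nanmedian(W[v-1:v+2,u-1:u+2].reshape(-1,3),0)
def tool():
    s=ctrl.get_state(); return np.array(s["tool_pos"]),s["eef_rot"],s
E
python3 - <<'E'
from h import *
t,r,s=tool();print(t,r,s['finger_gap'],s['time_s'])
ims=[]
for n in("scene","top"):
    p=ctrl.capture(n);W=pts(p);np.savez(n+'.npz',W=W,K=p['K'],view=p['view'],px=p['pixels'])
    cv2.imwrite(f'pics/{n}0.png',cv2.resize(p['pixels'],(800,600)))
    for q in["tin","jar","lid","drainer","bail","cup","oil_bottle","dispenser"]:
        for d in ctrl.trace(q,p)[:3]:
            m=d['pixels'];w=W[m];w=w[~np.isnan(w[:,0])]
            if len(w): print(n,q,round(d['confidence'],2),np.round(d['box']),'lo',np.round(np.percentile(w,3,0),3),'md',np.round(np.median(w,0),3),'hi',np.round(np.percentile(w,97,0),3))
    for q in["tin_bay","tin_rim","bail_bar","bail_hinge","lid_grip","lid","jar"]:
        for d in ctrl.place_of(q,p)[:2]: print(n,q,round(d['confidence'],2),np.round(d['centre'],1),np.round(at(p,W,d['centre']),3))
E
```

```text
[0.12762488 0.50893361 0.23045252] [-1.79907084e+02 -6.98629585e-03  1.65915092e+02] 0.08567107648443795 0.0
scene tin 0.89 [255. 196.  80.  82.] lo [ 0.465 -0.049  0.003] md [0.584 0.045 0.067] hi [0.617 0.134 0.273]
scene tin 0.24 [110. 224.  83.  33.] lo [ 0.365 -0.421  0.033] md [ 0.456 -0.338  0.085] hi [ 0.534 -0.268  0.109]
scene jar 0.41 [234. 202.  20.  25.] lo [ 0.498 -0.038  0.044] md [ 0.532 -0.023  0.091] hi [0.6   0.013 0.18 ]
scene lid 0.82 [110. 226.  85.  31.] lo [ 0.371 -0.42   0.036] md [ 0.456 -0.338  0.086] hi [ 0.534 -0.269  0.109]
scene drainer 0.67 [110. 243.  76.  40.] lo [ 0.377 -0.437  0.001] md [ 0.47  -0.395  0.077] hi [ 0.552 -0.287  0.102]
scene bail 0.84 [265. 184.  64.  58.] lo [ 0.359 -0.038  0.001] md [0.611 0.049 0.252] hi [0.621 0.229 0.276]
scene cup 0.58 [349. 151.  22.  36.] lo [0.423 0.377 0.009] md [0.466 0.405 0.06 ] hi [0.489 0.445 0.088]
scene oil_bottle 0.83 [301. 134.  17.  57.] lo [0.376 0.259 0.016] md [0.4   0.277 0.105] hi [0.414 0.305 0.201]
scene dispenser 0.67 [165. 262.  34.  64.] lo [ 0.54  -0.281  0.001] md [ 0.654 -0.25   0.1 
[... 1380 characters left out ...]
26  0.02 ] md [0.39  0.276 0.133] hi [0.415 0.302 0.202]
top dispenser 0.94 [366. 136.  41.  34.] lo [ 0.601 -0.265  0.018] md [ 0.626 -0.235  0.115] hi [ 0.662 -0.213  0.175]
top dispenser 0.27 [413. 210.  96.  84.] lo [ 0.371 -0.415  0.033] md [ 0.45  -0.336  0.076] hi [ 0.53  -0.262  0.107]
top tin_bay 0.62 [242.2 180.8] [0.536 0.05  0.007]
top tin_rim 0.89 [240.7 181.1] [0.536 0.053 0.007]
top bail_bar 0.78 [245.  125.8] [0.616 0.033 0.274]
top bail_hinge 0.76 [243.8 148.5] [0.621 0.044 0.001]
top lid_grip 0.96 [404.3 219.1] [ 0.437 -0.324  0.092]
top lid 0.89 [408.4 212.8] [ 0.45  -0.33   0.102]
top lid 0.2 [148.8 241.4] [0.395 0.262 0.086]
top jar 0.64 [156.4 189.4] [0.515 0.246 0.087]
```

View pics/scene0.png

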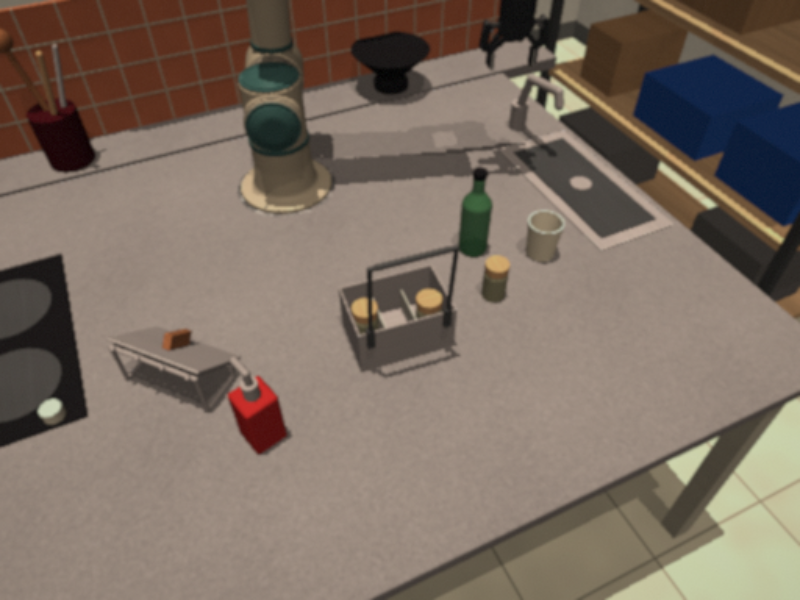

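View pics/top0.png

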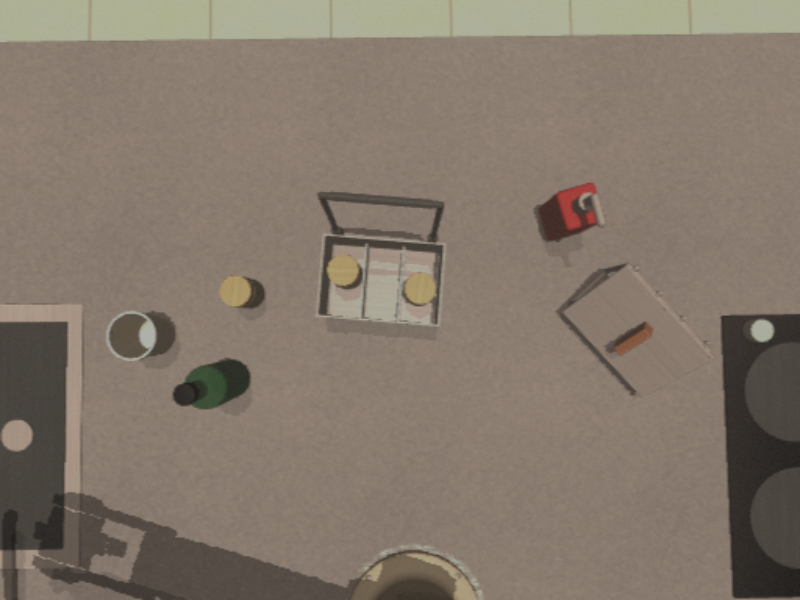

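Top view (800×600): jar at (237,291), tin spanning (318–445, 235–325), lid grip at (632,338), bail nearly vertical at (380,198). The cup and oil bottle stand beside the jar and the dispenser is above the drainer. Next I'll fit the precise poses from the depth already captured.

```bash
cat >> h.py <<'E'
def pose(xyz,rpy): return np.array(xyz,float),R.from_euler('xyz',rpy,degrees=True)
def rel(p0,r0,p1,r1):
    "row (mm,deg) taking tool pose 0 to pose 1"
    return np.round(np.r_[r0.inv().apply(p1-p0)*1e3,(r0.inv()*r1).as_rotvec(degrees=True)],1)
E
python3 - <<'E'
from h import *
d=np.load('top.npz');W=d['W'];P=W.reshape(-1,3);P=P[~np.isnan(P[:,0])]
def box(lo,hi): return P[np.all((P>lo)&(P<hi),1)]
# tin rim
r=box([.46,-.07,.094],[.63,.17,.106]);h=cv2.minAreaRect(r[:,:2].astype(np.float32)*1000);print('rim',len(r),h,np.median(r[:,2]))
b=box([.56,-.07,.26],[.70,.17,.29]);print('bar',len(b),b.mean(0),b.min(0),b.max(0),np.polyfit(b[:,1],b[:,0],1))
j=box([.48,.2,.08],[.56,.30,.095]);h=cv2.minEnclosingCircle(j[:,:2].astype(np.float32)*1000);print('jar',len(j),h,np.median(j,0))
for n,c in(('SL',.11),('SR',-.02)):
    s=box([.48,c-.045,.085],[.60,c+.03,.0935]);print(n,len(s),np.median(s,0))
# lid plane
for f in('top','scene'):
    P=np.load(f+'.npz')['W'].reshape(-1,3);P=P[~np.isnan(P[:,0])]
    l=box([.33,-.46,.02],[.57,-.22,.16]);best=None;rng=np.random.default_rng(0)
    for k in range(400):
        a=l[rng.choice(len(l),3)];n=np.cross(a[1]-a[0],a[2]-a[0]);N=np.linalg.norm(n)
        if N<1e-4: continue
        n=n/N*np.sign(n[2]);m=abs((l-a[0])@n)<.003
        if best is None or m.sum()>best.sum():best=m
    q=l[best];c=q.mean(0);n=np.linalg.svd(q-c)[2][2];n*=np.sign(n[2])
    ang=np.degrees(np.arccos(n[2]));up=np.array([-n[0],-n[1],0]);up/=np.linalg.norm(up)
    x=up*n[2]+np.array([0,0,1])*np.hypot(n[0],n[1]);y=np.cross(n,x)
    uv=np.c_[(q-c)@x,(q-c)@y].astype(np.float32)*1000;rect=cv2.minAreaRect(uv)
    pl=c+(rect[0][0]*x+rect[0][1]*y)/1e3
    hgt=(l-c)@n;e=(l-pl);g=l[(hgt>.02)&(hgt<.034)&(abs(e@x)<.045)&(abs(e@y)<.045)]
    hg=np.percentile((g-c)@n,95);t=g[(g-c)@n>.022];tu=np.c_[(t-pl)@x,(t-pl)@y].astype(np.float32)*1e3
    print(f,'lid n',n,ang,'yaw',np.degrees(np.arctan2(up[1],up[0])),'centre',pl,rect,'grip',len(t),hg,tu.mean(0),cv2.minAreaRect(tu))
w=ctrl.capture('wrist');print(w['mount'],w['K']);print(tool()[2]['time_s'])
E
```

```text
rim 456 ((537.7284545898438, 43.308109283447266), (180.22633361816406, 128.43572998046875), 84.51835632324219) 0.10064453512088473
bar 437 [0.61384854 0.03576727 0.27292963] [ 0.60358359 -0.03711056  0.26045333] [0.62409387 0.1079767  0.27718733] [0.09639158 0.61040088]
jar 329 ((521.5571899414062, 260.0557556152344), 23.38446044921875) [0.52180188 0.25927679 0.08679641]
SL 328 [0.55115405 0.10122324 0.09170165]
SR 290 [ 0.52189205 -0.01371244  0.09164572]
top lid n [-0.40904971  0.45894597  0.78869952] 37.93585485921714 yaw -48.289996275358625 centre [ 0.4484908  -0.33663108  0.07036723] ((-3.797443389892578, -0.40052032470703125), (184.3577880859375, 126.28170776367188), 89.7850570678711) grip 177 0.030316304418205736 [1.8031658 1.1504303] ((0.6781787872314453, 0.5975923538208008), (54.685829162597656, 15.862643241882324), 0.46505510807037354)
scene lid n [-0.40197399  0.45664681  0.79365648] 37.47145976234824 yaw -48.64339915713088 centre [ 0.44774927 -0.33762451  0.07197151] ((-12.071998596191406, -7.3348541259765625), (127.68562316894531, 184.38099670410156), 0.4815807640552521) grip 67 0.02861110329059073 [2.846165 1.70318 ] ((-0.28051185607910156, -0.2991485595703125), (16.991750717163086, 57.4039421081543), 89.20761108398438)
[[ 1.17229197e-04  9.47319805e-01  3.20289203e-01  8.39421464e-02]
 [ 9.99999985e-01 -6.97666210e-05 -1.59661622e-04 -4.94720821e-04]
 [-1.28905121e-04  3.20289217e-01 -9.47319799e-01 -1.42423684e-01]
 [ 0.00000000e+00  0.00000000e+00  0.00000000e+00  1.00000000e+00]] [[297.31863964   0.         255.26071055]
 [  0.         297.31863964 189.87929826]
 [  0.           0.           1.        ]]
1.65
```

Run:
```python
from h import *
from scipy.optimize import least_squares
for f in('top','scene'):
    P=np.load(f+'.npz')['W'].reshape(-1,3);P=P[~np.isnan(P[:,0])]
    r=P[np.all((P>[.45,-.07,.096])&(P<[.62,.17,.105]),1)]
    def res(q):
        a=np.radians(q[2]);e=(r[:,:2]-q[:2]);X=e@[np.cos(a),np.sin(a)];Y=e@[-np.sin(a),np.cos(a)]
        return np.minimum(np.abs(np.abs(X)-.0595),np.abs(np.abs(Y)-.0885))*1000
    s=least_squares(res,[.5346,.0436,-5.5],loss='soft_l1',x_scale=[.001,.001,.3]);print(f,s.x,np.median(abs(res(s.x))),len(r))
t,e,s=tool();r0=R.from_euler('xyz',e,degrees=True)
for p,yaw in(((.5215,.26,.24),84.5),((.5215,.26,.045),84.5)):
    print(rel(t,r0,*pose(p,[180,0,yaw])))
```

```text
top [ 0.53435752  0.04343223 -5.51774822] 0.8815591355102043 394
scene [ 0.53288163  0.0415269  -5.44818493] 1.1783700358665334 366
[-442.6 -145.9   -8.7    0.    -0.    81.4]
[-442.6 -145.9  186.3    0.    -0.    81.4]
```

Request:
play_rows(
  commands=[
    [-220, -73, -20, 0, 0, 40, -1],
    [-220, -73, -20, 0, 0, 40, -1],
    [-220, -73, -20, 0, 0, 40, -1],
    [-220, -73, -20, 0, 0, 40, -1],
    [-220, -73, -20, 0, 0, 40, -1],
    [-442.6, -145.9, -8.7, 0, 0, 81.4, -1],
    [-442.6, -145.9, -8.7, 0, 0, 81.4, -1],
    [-442.6, -145.9, -8.7, 0, 0, 81.4, -1],
    [-442.6, -145.9, -8.7, 0, 0, 81.4, -1],
    [-442.6, -145.9, -8.7, 0, 0, 81.4, -1],
    [-442.6, -145.9, -8.7, 0, 0, 81.4, -1],
    [-442.6, -145.9, -8.7, 0, 0, 81.4, -1],
    [-442.6, -145.9, -8.7, 0, 0, 81.4, -1],
  ],
)

```text
time_s: 2.95
tool_pos: [0.5209, 0.2607, 0.2402]
eef_rot: [-180.0, -0.0, 84.6]
force: [0.2, 0.2, -0.4]
finger_gap: 0.0858
```

Request:
play_rows(
  commands=[
    [0, 0, 50, 0, 0, 0, -1],
    [0, 0, 100, 0, 0, 0, -1],
    [0, 0, 150, 0, 0, 0, -1],
    [0, 0, 180, 0, 0, 0, -1],
    [0, 0, 195, 0, 0, 0, -1],
    [0, 0, 195, 0, 0, 0, -1],
    [0, 0, 195, 0, 0, 0, 1],
    [0, 0, 195, 0, 0, 0, 1],
    [0, 0, 195, 0, 0, 0, 1],
    [0, 0, 195, 0, 0, 0, 1],
    [0, 0, 195, 0, 0, 0, 1],
    [0, 0, 195, 0, 0, 0, 1],
    [0, 0, 195, 0, 0, 0, 1],
    [0, 0, 195, 0, 0, 0, 1],
    [0, 0, 195, 0, 0, 0, 1],
    [0, 0, 195, 0, 0, 0, 1],
  ],
)

```text
time_s: 4.55
tool_pos: [0.5226, 0.2607, 0.0476]
eef_rot: [179.8, -0.1, 84.5]
force: [-2.3, 0.8, 7.0]
finger_gap: 0.0461
```

Request:
play_rows(
  commands=[
    [0, 0, -40, 0, 0, 0, 1],
    [0, 0, -90, 0, 0, 0, 1],
    [0, 0, -135, 0, 0, 0, 1],
    [-45, 5, -150, 0, 0, 0, 1],
    [-90, 10, -150, 0, 0, 0, 1],
    [-135, 16, -150, 0, 0, 0, 1],
    [-180, 22, -150, 0, 0, 0, 1],
    [-205, 26, -150, 0, 0, 0, 1],
    [-215.5, 26, -150, 0, 0, 0, 1],
    [-215.5, 26, -150, 0, 0, 0, 1],
    [-215.5, 26, -150, 0, 0, 0, 1],
    [-215.5, 26, -150, 0, 0, 0, 1],
  ],
)

```text
time_s: 5.75
tool_pos: [0.5268, 0.0443, 0.1951]
eef_rot: [180.0, -0.0, 84.6]
force: [1.2, -0.3, -2.7]
finger_gap: 0.0459
```

Run:
```python
from h import *
t,e,s=tool();print(t,e,s['finger_gap'],s['force'],s['time_s'])
p=ctrl.capture('scene');W=pts(p);np.savez('s2.npz',W=W)
cv2.imwrite('pics/s2.png',cv2.resize(p['pixels'][110:300,140:400],None,fx=3,fy=3))
w=ctrl.capture('wrist');cv2.imwrite('pics/w2.png',w['pixels'])
m=W[np.all((W>t-[.035,.035,.06])&(W<t+[.035,.035,.05]),2)]
print(len(m),m.min(0),m.max(0))
for z in np.arange(.13,.24,.01):
    q=m[abs(m[:,2]-z)<.005]
    if len(q):print(round(z,3),len(q),q.min(0).round(4),q.max(0).round(4))
```

```text
[0.52679786 0.04434385 0.19510156] [ 1.79994252e+02 -2.56023889e-02  8.46167943e+01] 0.04589058752608116 [ 1.15892916 -0.32921858 -2.69481153] 5.75
377 [0.49261423 0.01797574 0.14719978] [0.56167137 0.06080707 0.24429311]
0.15 20 [0.5168 0.0201 0.1472] [0.5472 0.0608 0.1549]
0.16 46 [0.5172 0.018  0.1553] [0.5484 0.0587 0.1649]
0.17 48 [0.5175 0.0183 0.1651] [0.548  0.0595 0.1748]
0.18 41 [0.5251 0.0197 0.1752] [0.5492 0.0602 0.1842]
0.19 27 [0.5189 0.0201 0.185 ] [0.5494 0.0545 0.1944]
0.2 16 [0.5202 0.0186 0.1961] [0.5548 0.0531 0.205 ]
0.21 26 [0.5185 0.0194 0.2059] [0.5617 0.0462 0.2145]
0.22 29 [0.5197 0.0188 0.2151] [0.557  0.0512 0.2247]
0.23 54 [0.4969 0.0194 0.2251] [0.5607 0.0584 0.2349]
```

View pics/s2.png

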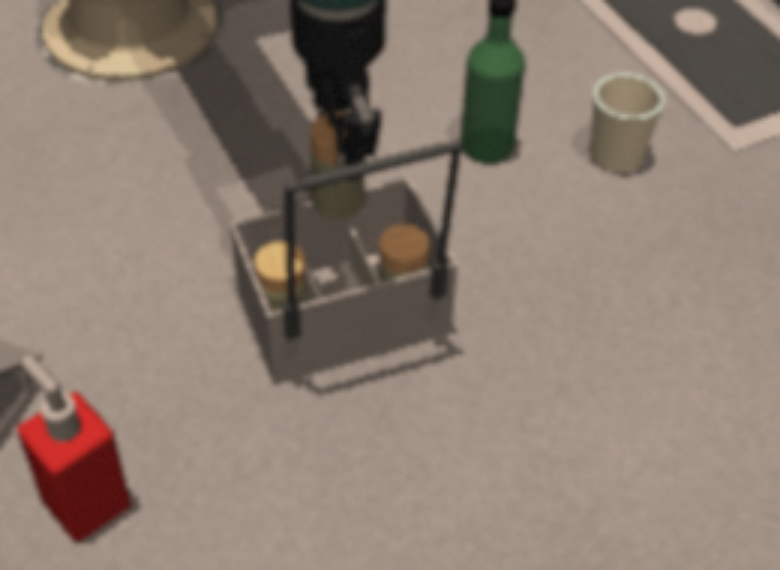

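View pics/w2.png

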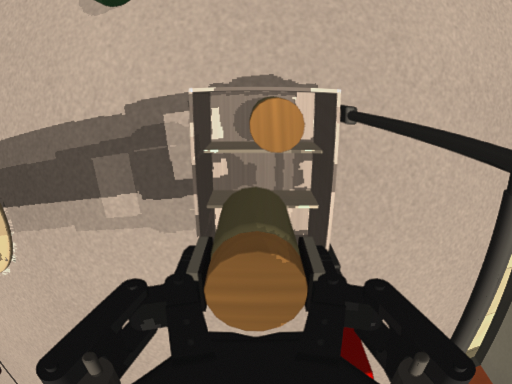

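Run:
```python
from h import *
from scipy.optimize import least_squares
W=np.load('s2.npz')['W'];m=W[np.all((W>[.49,.01,.149])&(W<[.565,.075,.188]),2)]
f=lambda c:(np.hypot(m[:,0]-c[0],m[:,1]-c[1])-.024)*1e3
s=least_squares(f,[.527,.044],loss='soft_l1',x_scale=.001);print(s.x,np.median(abs(f(s.x))),len(m))
# same with stored/out jar in scene picture 0 for bias: jar at top(.5218,.2597)
W=np.load('scene.npz')['W'];m=W[np.all((W>[.48,.22,.005])&(W<[.57,.30,.08]),2)]
s=least_squares(f,[.52,.26],loss='soft_l1',x_scale=.001);print('jar scene0',s.x,np.median(abs(f(s.x))),len(m))
```

```text
[0.52296297 0.04312882] 0.7762937599053964 163
jar scene0 [0.51852415 0.2594543 ] 1.07831408120683 278
```

Request:
play_rows(
  commands=[
    [-0.5, 5, 30, 0, 0, 0, 1],
    [-0.5, 5, 65, 0, 0, 0, 1],
    [-0.5, 5, 95, 0, 0, 0, 1],
    [-0.5, 5, 115, 0, 0, 0, 1],
    [-0.5, 5, 128, 0, 0, 0, 1],
    [-0.5, 5, 135, 0, 0, 0, 1],
    [-0.5, 5, 138, 0, 0, 0, 1],
    [-0.5, 5, 139, 0, 0, 0, 1],
    [-0.5, 5, 140, 0, 0, 0, 1],
    [-0.5, 5, 140, 0, 0, 0, 1],
  ],
)

```text
time_s: 6.85
tool_pos: [0.5322, 0.0421, 0.0557]
eef_rot: [179.9, -0.0, 84.5]
force: [-0.2, 1.0, -1.0]
finger_gap: 0.046
```

Request:
play_rows(
  commands=[
    [0, 0, 0.7, 0, 0, 0, 1],
    [0, 0, 1.4, 0, 0, 0, 1],
    [0, 0, 2, 0, 0, 0, 1],
    [0, 0, 2, 0, 0, 0, 1],
  ],
)

```text
time_s: 7.25
tool_pos: [0.5317, 0.042, 0.0529]
eef_rot: [-180.0, -0.0, 84.5]
force: [-0.4, 0.2, -2.2]
finger_gap: 0.0458
```

Request:
play_rows(
  commands=[
    [0, 0, 0.7, 0, 0, 0, 1],
    [0, 0, 1.4, 0, 0, 0, 1],
    [0, 0, 2, 0, 0, 0, 1],
    [0, 0, 2.5, 0, 0, 0, 1],
    [0, 0, 2.5, 0, 0, 0, 1],
  ],
)

```text
time_s: 7.75
tool_pos: [0.5319, 0.0421, 0.0527]
eef_rot: [180.0, -0.0, 84.5]
force: [-7.9, -0.0, 14.3]
finger_gap: 0.0458
```

Request:
play_rows(
  commands=[
    [0, 0, 0.3, 0, 0, 0, 1],
    [0, 0, 0, 0, 0, 0, -0.36],
    [0, 0, 0, 0, 0, 0, -0.36],
    [0, 0, 0, 0, 0, 0, -0.36],
    [0, 0, 0, 0, 0, 0, -0.36],
    [0, 0, -20, 0, 0, 0, -0.36],
    [0, 0, -50, 0, 0, 0, -0.36],
    [0, 0, -100, 0, 0, 0, -0.36],
    [0, 0, -150, 0, 0, 0, -0.36],
    [-20, 0, -190, 0, 0, 0, -0.36],
    [-60, -10, -200, 0, 0, 0, -0.36],
    [-60, -10, -200, 0, 0, 0, -0.36],
  ],
)

```text
time_s: 8.95
tool_pos: [0.5161, -0.0198, 0.2534]
eef_rot: [179.7, 0.1, 84.3]
force: [0.4, 0.7, -0.8]
finger_gap: 0.0583
```

Run:
```python
from h import *
t,e,s=tool();print(t,e,s['q'],s['finger_gap'])
w=ctrl.capture('wrist');cv2.imwrite('pics/w3.png',w['pixels'])
r0=R.from_euler('xyz',e,degrees=True)
x=np.array([.525,-.589,.615]);n=np.array([-.409,.459,.789]);x-=n*(x@n);x/=np.linalg.norm(x);n/=np.linalg.norm(n);y=np.cross(n,x)
g=np.array([.4374,-.3238,.0929])
for sg in(1,-1):   # tool x = sg*lid x, tool z=-n
    r1=R.from_matrix(np.c_[sg*x,-sg*y,-n])
    print(sg,r1.as_euler('xyz',degrees=True),[list(rel(t,r0,g+n*d,r1)) for d in(.09,-.021)])
```

```text
[ 0.51613551 -0.01979611  0.25335918] [1.79721236e+02 7.13818367e-02 8.43171282e+01] [-6.25587634e+00  1.13762964e+00  7.96598639e+01 -6.94298794e-02
  9.89230358e+01 -5.84114609e-01] 0.058284312358644993
1 [179.99462832 -37.92559891 -48.2880653 ] [[np.float64(-272.7), np.float64(-89.4), np.float64(89.4), np.float64(-43.3), np.float64(18.8), np.float64(126.7)], [np.float64(-318.8), np.float64(-39.6), np.float64(177.2), np.float64(-43.3), np.float64(18.8), np.float64(126.7)]]
-1 [-179.99462832   37.92559891  131.7119347 ] [[np.float64(-272.7), np.float64(-89.4), np.float64(89.4), np.float64(-15.4), np.float64(-35.5), np.float64(-45.7)], [np.float64(-318.8), np.float64(-39.6), np.float64(177.2), np.float64(-15.4), np.float64(-35.5), np.float64(-45.7)]]
```

View pics/w3.png

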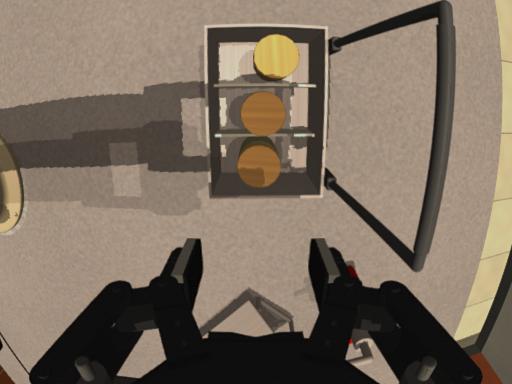

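The jar stands upright in the middle bay, at (263,113) in the wrist picture. Next is the lid.

Request:
play_rows(
  commands=[
    [-272.7, -89.4, 60, -15.4, -35.5, -45.7, -0.36],
    [-272.7, -89.4, 60, -15.4, -35.5, -45.7, -0.36],
    [-272.7, -89.4, 60, -15.4, -35.5, -45.7, -0.36],
    [-272.7, -89.4, 60, -15.4, -35.5, -45.7, -0.36],
    [-272.7, -89.4, 60, -15.4, -35.5, -45.7, -0.36],
    [-272.7, -89.4, 89.4, -15.4, -35.5, -45.7, -0.36],
    [-272.7, -89.4, 89.4, -15.4, -35.5, -45.7, -0.36],
    [-272.7, -89.4, 89.4, -15.4, -35.5, -45.7, -0.36],
    [-272.7, -89.4, 89.4, -15.4, -35.5, -45.7, -0.36],
    [-272.7, -89.4, 89.4, -15.4, -35.5, -45.7, -0.36],
    [-272.7, -89.4, 89.4, -15.4, -35.5, -45.7, -0.36],
  ],
)

```text
time_s: 10.1
tool_pos: [0.4024, -0.2794, 0.1626]
eef_rot: [-179.9, 37.7, 132.0]
force: [0.1, 0.2, 0.3]
finger_gap: 0.0577
```

Run:
```python
from h import *
t,e,s=tool();print(t,e,s['q'],s['finger_gap'],s['time_s'])
w=ctrl.capture('wrist');cv2.imwrite('pics/w4.png',w['pixels'])
r0=R.from_euler('xyz',e,degrees=True)
x=np.array([.525,-.589,.615]);n=np.array([-.409,.459,.789]);x-=n*(x@n);x/=np.linalg.norm(x);n/=np.linalg.norm(n);y=np.cross(n,x)
g=np.array([.4374,-.3238,.0929])
r1=R.from_matrix(np.c_[-x,y,-n]);print(rel(t,r0,g-n*.024,r1))
# expected pixel of grip top and ends
K=w['K'];M=w['mount']
for a in(0,.028,-.028):
    c=np.linalg.inv(M)@np.r_[r0.inv().apply(g+a*x-t),1];d=np.array([c[0],-c[1],-c[2]]);th=np.arctan2(np.hypot(d[0],d[1]),d[2]);f=K[0,0]*th/np.hypot(d[0],d[1])
    print(K[0,2]+f*d[0],K[1,2]+f*d[1])
print([(d['centre'],d['confidence']) for d in ctrl.place_of('lid_grip',w)])
```

```text
[ 0.40242636 -0.27936509  0.16263799] [-179.88473255   37.68962693  132.01299898] [-34.26601307 -28.07733254 121.21731712 -10.97819853  50.51228974
 -72.02884446] 0.05765488214497858 10.1
[-2.100e+00 -3.600e+00  1.137e+02  1.000e-01 -2.000e-01  2.000e-01]
252.3620741041584 197.5130161446298
252.33630948233713 227.81775867788224
252.4123630195868 164.80105744899333
[([251.3, 196.7], 0.65)]
```

View pics/w4.png

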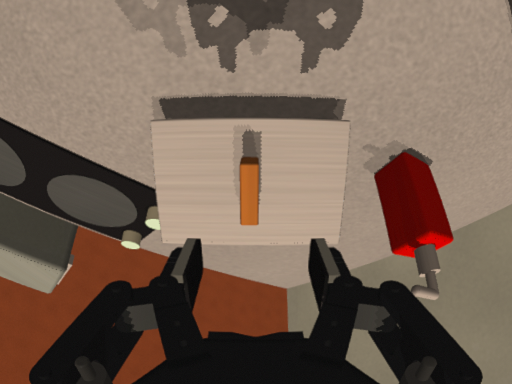

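The grip shows at (249,191) in the picture, and my measured point projects to (252,197), so they agree.

Request:
play_rows(
  commands=[
    [-2, -3.5, 40, 0, 0, 0, -0.36],
    [-2, -3.5, 75, 0, 0, 0, -0.36],
    [-2, -3.5, 100, 0, 0, 0, -0.36],
    [-2, -3.5, 113.5, 0, 0, 0, -0.36],
    [-2, -3.5, 113.5, 0, 0, 0, -0.36],
    [-2, -3.5, 113.5, 0, 0, 0, -0.36],
    [-2, -3.5, 113.5, 0, 0, 0, 1],
    [-2, -3.5, 113.5, 0, 0, 0, 1],
    [-2, -3.5, 113.5, 0, 0, 0, 1],
    [-2, -3.5, 113.5, 0, 0, 0, 1],
    [-2, -3.5, 113.5, 0, 0, 0, 1],
    [-2, -3.5, 113.5, 0, 0, 0, 1],
  ],
)

```text
time_s: 11.4
tool_pos: [0.4457, -0.3348, 0.0735]
eef_rot: [-179.8, 37.7, 132.0]
force: [-5.7, 5.6, 6.6]
finger_gap: 0.0149
```

Request:
play_rows(
  commands=[
    [0, 0, -10, 0, 0, 0, 1],
    [0, 0, -30, 0, 0, 0, 1],
    [0, 0, -55, 0, 0, 0, 1],
    [0, 0, -80, 0, 0, 0, 1],
    [0, 0, -80, 0, 0, 0, 1],
  ],
)

```text
time_s: 11.9
tool_pos: [0.4132, -0.298, 0.1384]
eef_rot: [-179.9, 37.9, 132.0]
force: [0.2, 1.1, -2.4]
finger_gap: 0.0146
```

Run:
```python
from h import *
t,e,s=tool();print(t,e,s['finger_gap'],s['force'],s['time_s'])
r0=R.from_euler('xyz',e,degrees=True)
for p in((.42,-.15,.22),(.47,.04,.2),(.53,.0435,.2)): print(rel(t,r0,*pose(p,[180,0,174.5])))
```

```text
[ 0.41321525 -0.2980226   0.1384009 ] [-179.86762092   37.85109388  132.02253657] 0.014593737009986894 [ 0.17208406  1.10084681 -2.41096938] 11.9
[  33.2  103.8 -129.4  -14.1   36.   -40.9]
[ 130.5  268.  -180.   -14.1   36.   -40.9]
[ 100.8  315.  -157.1  -14.1   36.   -40.9]
```

Request:
play_rows(
  commands=[
    [8, 20, -30, -2, 5, -6, 1],
    [14, 40, -55, -5, 12, -13, 1],
    [20, 60, -80, -8, 19, -21, 1],
    [26, 82, -105, -11, 27, -31, 1],
    [33.2, 103.8, -129.4, -14.1, 36, -40.9, 1],
    [33.2, 103.8, -129.4, -14.1, 36, -40.9, 1],
    [33.2, 103.8, -129.4, -14.1, 36, -40.9, 1],
    [55, 140, -140, -14.1, 36, -40.9, 1],
    [75, 175, -150, -14.1, 36, -40.9, 1],
    [95, 208, -161, -14.1, 36, -40.9, 1],
    [115, 242, -172, -14.1, 36, -40.9, 1],
    [130.5, 268, -180, -14.1, 36, -40.9, 1],
    [122, 282, -173, -14.1, 36, -40.9, 1],
    [111, 300, -165, -14.1, 36, -40.9, 1],
    [100.8, 315, -157.1, -14.1, 36, -40.9, 1],
    [100.8, 315, -157.1, -14.1, 36, -40.9, 1],
    [100.8, 315, -157.1, -14.1, 36, -40.9, 1],
    [100.8, 315, -157.1, -14.1, 36, -40.9, 1],
  ],
)

```text
time_s: 13.7
tool_pos: [0.5297, 0.0428, 0.1969]
eef_rot: [179.9, -0.3, 174.4]
force: [-0.4, 0.2, -3.7]
finger_gap: 0.0145
```

Run:
```python
from h import *
t,e,s=tool();print(t,e,s['finger_gap'],s['force'],s['time_s'])
from scipy.optimize import least_squares
ims=[]
for n in('scene','top'):
    p=ctrl.capture(n);W=pts(p);ims.append(p['pixels']);np.savez(n+'5.npz',W=W)
    P=W[np.all((W>[.42,-.08,.17])&(W<[.62,.17,.225]),2)]
    for z in np.arange(.17,.23,.004):
        q=P[abs(P[:,2]-z)<.002]
        if len(q)>20: print(n,round(z,3),len(q))
    c,nn=P.mean(0),None
    rng=np.random.default_rng(0);b=None
    for k in range(300):
        a=P[rng.choice(len(P),3)];v=np.cross(a[1]-a[0],a[2]-a[0]);N=np.linalg.norm(v)
        if N<1e-4 or abs(v[2]/N)<.9: continue
        m=abs((P-a[0])@v/N)<.003
        if b is None or m.sum()>b.sum():b=m
    q=P[b];c=q.mean(0);v=np.linalg.svd(q-c)[2][2];v*=np.sign(v[2])
    print(n,len(q),'plane n',v,'c',c,cv2.minAreaRect(q[:,:2].astype(np.float32)*1000))
cv2.imwrite('pics/s5.png',np.hstack([cv2.resize(ims[0][100:290,180:350],(400,447)),cv2.resize(ims[1][90:260,160:330],(400,447))]))
```

```text
[0.529727   0.04282651 0.19693938] [179.94269495  -0.25333146 174.41663821] 0.014484508830084059 [-0.36823756  0.15567935 -3.74326235] 13.7
scene 0.19 610
scene 0.194 1140
scene 0.198 21
scene 0.218 44
scene 0.222 65
scene 1687 plane n [-0.00122889 -0.00194551  0.99999735] c [0.5370533  0.03510355 0.19256309] ((537.677490234375, 41.94489288330078), (183.88037109375, 146.7165069580078), 84.3148193359375)
top 0.19 546
top 0.194 455
top 980 plane n [-0.0066992  -0.00249311  0.99997445] c [0.48489622 0.04764225 0.19185436] ((514.8385009765625, 37.42208480834961), (166.06956481933594, 95.24713897705078), 84.36176300048828)
```

View pics/s5.png

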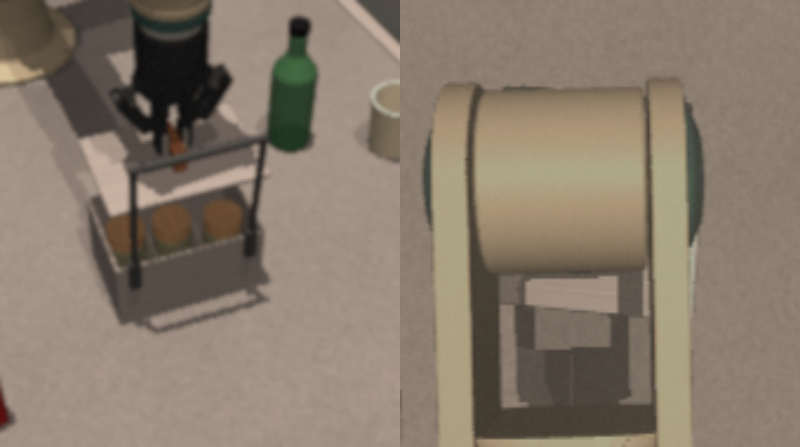

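Run:
```python
from h import *
W=np.load('scene5.npz')['W'];a=np.radians(-5.5)
W0=np.load('scene.npz')['W']
def fr(W,zlo,zhi):
    P=W[np.all((W>[.42,-.08,zlo])&(W<[.64,.17,zhi]),2)];e=P[:,:2]-[.5329,.0415]
    return 1e3*np.c_[e@[np.cos(a),np.sin(a)],e@[-np.sin(a),np.cos(a)]]
for nm,q,step in(('lid',fr(W,.186,.197),8),('rim',fr(W0,.095,.105),8)):
    lo=[];hi=[]
    for y in range(-60,61,8):
        s=q[abs(q[:,1]-y)<4][:,0]
        if len(s):lo.append(s.min());hi.append(s.max())
    print(nm,'front',np.round(lo,1),'back',np.round(hi,1))
    l2=[];h2=[]
    for x in range(-48,49,8):
        s=q[abs(q[:,0]-x)<4][:,1]
        if len(s):l2.append(s.min());h2.append(s.max())
    print(nm,'right',np.round(l2,1),'left',np.round(h2,1))
```

```text
lid front [-68.7 -67.2 -65.6 -67.4 -64.9 -63.  -48.7  12.7  22.1   9.4 -66.4 -66.9
 -43.7 -46.9 -51.5 -47.9] back [58.8 59.  59.8 58.4 56.9 59.  59.2 59.6 61.4 61.2 60.2 59.2 59.1 58.8
 58.9 58.6]
lid right [-90.2 -89.9 -90.9 -90.4 -90.2 -89.8 -90.5 -90.  -90.4 -90.9 -90.4 -90.4
 -90.2] left [92.3 92.2 93.  92.2 91.  91.9 89.8 92.8 93.6 90.9 86.8 84.2 92.3]
rim front [-62.6 -61.8 -63.4 -62.4 -59.7 -61.  -62.4 -63.7 -61.3 -62.2 -62.6 -61.8
 -60.9 -64.  -62.4 -63.3] back [71.1 60.8 62.1 60.2 60.4 63.  60.8 61.6 61.3 61.1 61.1 61.5 63.  60.2
 61.6 67.3]
rim right [-89.7 -89.4 -89.6 -88.5 -89.5 -89.3 -89.1 -89.4 -88.4 -89.6 -89.4 -89.7
 -89.6] left [ 89.3  88.1  88.7  90.   90.6  90.4  89.5  91.2  89.5  87.1 -87.3  90.
  90.7]
```

Request:
play_rows(
  commands=[
    [-1, -0.7, 20, 0, 0, 0, 1],
    [-1, -0.7, 40, 0, 0, 0, 1],
    [-1, -0.7, 58, 0, 0, 0, 1],
    [-1, -0.7, 68, 0, 0, 0, 1],
    [-1, -0.7, 74, 0, 0, 0, 1],
    [-1, -0.7, 76, 0, 0, 0, 1],
    [-1, -0.7, 78, 0, 0, 0, 1],
    [-1, -0.7, 79, 0, 0, 0, 1],
    [-1, -0.7, 80, 0, 0, 0, 1],
    [-1, -0.7, 81, 0, 0, 0, 1],
    [-1, -0.7, 82, 0, 0, 0, 1],
    [-1, -0.7, 82, 0, 0, 0, 1],
  ],
)

```text
time_s: 15.0
tool_pos: [0.5308, 0.0423, 0.1156]
eef_rot: [179.9, -0.2, 174.4]
force: [-0.4, 0.1, -4.0]
finger_gap: 0.0151
```

Request:
play_rows(
  commands=[
    [0, 0, 1, 0, 0, 0, 1],
    [0, 0, 2, 0, 0, 0, 1],
    [0, 0, 3, 0, 0, 0, 1],
    [0, 0, 3.7, 0, 0, 0, 1],
    [0, 0, 4.4, 0, 0, 0, 1],
    [0, 0, 4.4, 0, 0, 0, 1],
  ],
)

```text
time_s: 15.6
tool_pos: [0.5309, 0.0423, 0.1122]
eef_rot: [179.9, -0.2, 174.4]
force: [-5.1, 0.4, 4.2]
finger_gap: 0.0145
```

```bash
cat > lid.py <<'E'
from h import *
t,e,s=tool();print(t,e,s['force'],s['wrist_torque'],s['time_s'])
p=ctrl.capture('scene');W=pts(p);a=np.radians(-5.5);cv2.imwrite('pics/lid_%d.png'%(s['time_s']*10),cv2.resize(p['pixels'][130:250,190:330],(700,600)))
P=W[np.all((W>[.42,-.08,.085])&(W<[.64,.17,.125]),2)];e=P[:,:2]-[.5329,.0415]
q=np.c_[1e3*(e@[np.cos(a),np.sin(a)]),1e3*(e@[-np.sin(a),np.cos(a)]),P[:,2]*1e3]
i=q[(abs(q[:,0])<56)&(abs(q[:,1])<85)&(q[:,2]>98)&(q[:,2]<114)]
for k in range(3):
    A=np.c_[i[:,:2],np.ones(len(i))];c=np.linalg.lstsq(A,i[:,2],rcond=None)[0];r=i[:,2]-A@c;i=i[abs(r)<2.5]
print('plane tilt deg x,y',np.degrees(c[:2]),'z mid',c[2],len(i))
i=q[abs(q[:,2]-c[2])<3]
f=[i[abs(i[:,1]-y)<4][:,0].min() for y in range(-60,-20,8)];b=[i[abs(i[:,1]-y)<4][:,0].max() for y in range(-40,41,8)]
l=[i[abs(i[:,0]-x)<4][:,1].min() for x in range(-48,49,8)];r=[i[abs(i[:,0]-x)<4][:,1].max() for x in range(-48,49,8)]
print('x',np.median(f),np.median(b),'y',np.median(l),np.median(r))
E
python3 lid.py
```

```text
[0.53088305 0.04225578 0.11219221] [ 1.79934098e+02 -1.66854199e-01  1.74429446e+02] [-5.08095587  0.35929187  4.21812223] [-0.05341179  0.94682108 -0.00424267] 15.6
plane tilt deg x,y [-0.19613774  0.04633432] z mid 107.9437512843793 1261
x -65.78847469252625 59.544412970326675 y -90.48934012848218 91.38381085672476
```

Request:
play_rows(
  commands=[
    [0, 0, 0.7, 0, 0, 0, 1],
    [0, 0, 1.4, 0, 0, 0, 1],
    [0, 0, 1.4, 0, 0, 0, 1],
  ],
)

```text
time_s: 15.95
tool_pos: [0.5309, 0.0423, 0.1122]
eef_rot: [179.9, -0.1, 174.4]
force: [-10.3, -0.5, 13.1]
finger_gap: 0.0148
```

```bash
python3 lid.py
python3 - <<'E'
from h import *
W=np.load('scene.npz')['W'];P=W[np.all((W>[.42,-.08,.094])&(W<[.60,.17,.107]),2)];print('rim z hist',np.histogram(P[:,2],bins=np.arange(.094,.108,.001)))
E
```

```text
[0.53090205 0.04227696 0.11216194] [ 1.79934822e+02 -1.39845403e-01  1.74434556e+02] [-10.33318755  -0.45488396  13.11838155] [-0.13716107  1.74741902  0.01306205] 15.95
plane tilt deg x,y [ 0.16342477 -0.01244727] z mid 107.82058475947106 1236
x -65.36260809922726 59.96798561675127 y -90.15322823728249 91.40397588421884
rim z hist (array([75, 41, 29, 41, 35, 38, 66, 52, 49, 27, 11,  3,  4]), array([0.094, 0.095, 0.096, 0.097, 0.098, 0.099, 0.1  , 0.101, 0.102,
       0.103, 0.104, 0.105, 0.106, 0.107]))
```

Request:
play_rows(
  commands=[
    [0, 0, -1.4, 0, 0, 0, 1],
    [0, 0, -1.4, 0, 0, 0, -0.3],
    [0, 0, -1.4, 0, 0, 0, -0.3],
    [0, 0, -1.4, 0, 0, 0, -0.3],
    [0, 0, -1.4, 0, 0, 0, -0.3],
    [0, 0, -1.4, 0, 0, 0, -0.3],
    [0, 0, -30, 0, 0, 0, -0.3],
    [0, 0, -70, 0, 0, 0, -0.3],
    [0, 0, -110, 0, 0, 0, 1],
    [30, 0, -150, 0, 0, 0, 1],
    [70, 0, -190, 0, 0, 0, 1],
    [70, 0, -210, 0, 0, 0, 1],
    [70, 0, -210, 0, 0, 0, 1],
    [70, 0, -210, 0, 0, 0, 1],
  ],
)

```text
time_s: 17.4
tool_pos: [0.462, 0.0488, 0.3202]
eef_rot: [179.9, -0.1, 174.4]
force: [0.5, -0.2, 0.1]
finger_gap: -0.0002
```

```bash
python3 lid.py
python3 - <<'E'
from h import *
t,e,s=tool();p=ctrl.capture('top');W=pts(p)
b=W[np.all((W>[.56,-.07,.25])&(W<[.70,.15,.30]),2)];print('bar top',len(b),b.mean(0) if len(b) else '')
p=ctrl.capture('scene');W=pts(p)
b=W[np.all((W>[.56,-.07,.255])&(W<[.70,.15,.29]),2)];print('bar scene',len(b),b.mean(0),b.min(0),b.max(0));print(tool())
E
ls pics
```

```text
[0.46196478 0.04877212 0.32017684] [ 1.79924206e+02 -1.30887388e-01  1.74432216e+02] [ 0.50934689 -0.23786924  0.10305557] [-0.06826584  0.01874737  0.02143442] 17.4
plane tilt deg x,y [-0.02573295 -0.10440222] z mid 107.97774161314838 1395
x -64.47165955236352 60.017137308046586 y -90.42963347740132 90.65551949786756
bar top 454 [0.61373679 0.03591836 0.27241093]
bar scene 270 [0.61435419 0.03036235 0.27171733] [ 0.60346423 -0.03945694  0.25520893] [0.62459958 0.10645513 0.27802422]
(array([0.46177417, 0.04866719, 0.31831094]), array([179.95566519,  -0.36828145, 174.41846421]), {'time_s': 17.55, 'q': array([ 1.40446929e+00, -6.70586725e+00,  7.98994888e+01,  9.29386251e-02,
        1.07166512e+02, -8.29867007e+01]), 'dq': array([-0.04302728,  0.23689928, -0.23908353,  0.08484484,  0.17360581,
       -0.09491698]), 'tau': array([ 4.61382279e-02, -3.20154476e+01, -3.64995682e+01,  6.38848491e-03,
        2.32877716e-02, -2.08028086e-04]), 'tool_pos': array([0.46177417, 0.04866719, 0.31831094]), 'eef_rot': array([179.95566519,  -0.36828145, 174.41846421]), 'force': array([-0.17098007, -0.05561634, -1.5232712 ]), 'wrist_torque': array([ 0.00331779, -0.015904  , -0.00921056]), 'finger_gap': -0.00013262546014484214})
lid_156.png
lid_159.png
lid_174.png
s2.png
s5.png
scene0.png
top0.png
w2.png
w3.png
w4.png
```

Request:
play_rows(
  commands=[
    [-45, 0, 0, 0, 0, 0, 1],
    [-90, 0, 0, 0, 0, 0, 1],
    [-135, 0, 0, 0, 0, 0, 1],
    [-175, 0, 0, 0, 0, 0, 1],
    [-188, 0, 0, 0, 0, 0, 1],
    [-188, 0, 0, 0, 0, 0, 1],
    [-188, 0, 30, 0, 0, 0, 1],
    [-188, 0, 60, 0, 0, 0, 1],
    [-188, 0, 70, 0, 0, 0, 1],
    [-188, 0, 70, 0, 0, 0, 1],
  ],
)

```text
time_s: 18.55
tool_pos: [0.6476, 0.0307, 0.2477]
eef_rot: [179.9, -0.4, 174.4]
force: [-0.3, -0.5, 0.3]
finger_gap: 0.0003
```

Run:
```python
import numpy as np
from h import *
t,e,s=tool();print(t,e,s['force'])
a=np.radians(-5.5);d=t[:2]-[.534,.0433];X0=1e3*(d@[np.cos(a),np.sin(a)]);Y0=1e3*(d@[-np.sin(a),np.cos(a)]);Z0=t[2]*1e3;print(X0,Y0,Z0)
for th in list(range(96,33,-5)):
    c=np.radians(th);X=66-158*np.cos(c)+16;Z=111+158*np.sin(c)-18;print([round(X0-X,1),0,round(Z0-Z,1),0,0,0,1],end=', ')
```

```text
[0.64760991 0.03072908 0.24773662] [179.94873675  -0.41049507 174.43796019] [-0.3418588  -0.45997944  0.32045707]
114.29174046457528 -1.6240208482409113 247.7366239575919
[np.float64(15.8), 0, np.float64(-2.4), 0, 0, 0, 1], [np.float64(29.5), 0, np.float64(-3.2), 0, 0, 0, 1], [np.float64(43.3), 0, np.float64(-2.9), 0, 0, 0, 1], [np.float64(57.0), 0, np.float64(-1.3), 0, 0, 0, 1], [np.float64(70.5), 0, np.float64(1.4), 0, 0, 0, 1], [np.float64(83.7), 0, np.float64(5.3), 0, 0, 0, 1], [np.float64(96.6), 0, np.float64(10.4), 0, 0, 0, 1], [np.float64(108.9), 0, np.float64(16.5), 0, 0, 0, 1], [np.float64(120.6), 0, np.float64(23.7), 0, 0, 0, 1], [np.float64(131.7), 0, np.float64(31.9), 0, 0, 0, 1], [np.float64(142.0), 0, np.float64(41.1), 0, 0, 0, 1], [np.float64(151.5), 0, np.float64(51.1), 0, 0, 0, 1], [np.float64(160.1), 0, np.float64(61.9), 0, 0, 0, 1],
```

Request:
play_rows(
  commands=[
    [8, 0, -1, 0, 0, 0, 1],
    [16, 0, -2, 0, 0, 0, 1],
    [29.5, 0, -3, 0, 0, 0, 1],
    [43, 0, -3, 0, 0, 0, 1],
    [57, 0, -1, 0, 0, 0, 1],
    [70.5, 0, 1.5, 0, 0, 0, 1],
    [83.5, 0, 5, 0, 0, 0, 1],
    [96.5, 0, 10.5, 0, 0, 0, 1],
    [109, 0, 16.5, 0, 0, 0, 1],
    [120.5, 0, 23.5, 0, 0, 0, 1],
    [131.5, 0, 32, 0, 0, 0, 1],
    [142, 0, 41, 0, 0, 0, 1],
    [151.5, 0, 51, 0, 0, 0, 1],
    [160, 0, 62, 0, 0, 0, 1],
    [160, 0, 62, 0, 0, 0, 1],
    [160, 0, 62, 0, 0, 0, 1],
  ],
)

```text
time_s: 20.15
tool_pos: [0.4895, 0.0463, 0.1896]
eef_rot: [179.9, -0.0, 174.4]
force: [-0.0, 0.1, 0.3]
finger_gap: -0.0002
```

```bash
cat > bail.py <<'E'
from h import *
t,e,s=tool();print(t,s['force'],s['time_s'])
p=ctrl.capture('scene');W=pts(p);a=np.radians(-5.5);cv2.imwrite('pics/b_%d.png'%(s['time_s']*10),cv2.resize(p['pixels'][120:260,190:340],(640,597)))
e=W[...,:2]-[.5329,.0415];X=1e3*(e@[np.cos(a),np.sin(a)]);Y=1e3*(e@[-np.sin(a),np.cos(a)]);Z=W[...,2]*1e3
# legs: points near |y|=70 above the lid
for sg in(1,-1):
    m=(abs(Y*sg-70)<5)&(Z>108.5)&(X>-110)&(X<90);print('leg',sg,m.sum(),'X',X[m].min(),X[m].max(),'Zmax',Z[m].max() if m.any() else '')
d=np.degrees(np.arctan2(Z-111,66-X));m=(abs(Y)<60)&(abs(np.hypot(Z-111,66-X)-158)<9)&(Z>85)
print('bar',m.sum(),'angle',np.median(d[m]),'X',np.median(X[m]),'Z',np.median(Z[m]))
E
python3 bail.py
```

```text
[0.48953559 0.04626638 0.18957223] [-0.02153776  0.10594311  0.2777555 ] 20.15
leg 1 217 X -66.74830369943007 72.25735703780686 Zmax 210.50909580366195
leg -1 414 X -109.91980942124657 70.91784462901235 Zmax 513.5967558768564
bar 225 angle 38.67438823706263 X -57.06579788660268 Z 210.68778727487702
```

Request:
play_rows(
  commands=[
    [-10, 0, 0, 0, 0, 0, 1],
    [-10, 0, -25, 0, 0, 0, 1],
    [-10, 0, -50, 0, 0, 0, 1],
    [4, 0, -55, 0, 0, 0, 1],
    [16, 0, -45, 0, 0, 0, 1],
    [16, 0, -35, 0, 0, 0, 1],
    [18, 0, -24, 0, 0, 0, 1],
    [22, 0, -12.5, 0, 0, 0, 1],
    [29, 0, -0.5, 0, 0, 0, 1],
    [35, 0, 12, 0, 0, 0, 1],
    [39.5, 0, 25, 0, 0, 0, 1],
    [43.5, 0, 38, 0, 0, 0, 1],
    [46, 0, 51.5, 0, 0, 0, 1],
    [47, 0, 62.5, 0, 0, 0, 1],
    [47.5, 0, 69, 0, 0, 0, 1],
    [47.5, 0, 71, 0, 0, 0, 1],
    [47.5, 0, 72.5, 0, 0, 0, 1],
    [47.5, 0, 73.5, 0, 0, 0, 1],
    [47.5, 0, 73.5, 0, 0, 0, 1],
  ],
)

```text
time_s: 22.1
tool_pos: [0.4421, 0.0509, 0.1158]
eef_rot: [179.9, -0.1, 174.4]
force: [-4.2, -0.1, 4.6]
finger_gap: 0.0002
```

```bash
python3 bail.py
```

```text
[0.44206033 0.05093679 0.11582633] [-4.23740509 -0.08935919  4.59177485] 22.1
leg 1 146 X -97.26671144794702 70.8672482317647 Zmax 426.6379647652153
leg -1 249 X -106.59902118427158 71.18937610830142 Zmax 424.95768154460933
bar 389 angle 15.246861294057807 X -84.61548263197767 Z 152.1291719420713
```

Contact at the expected height, 116 mm. I'll press slightly more to make sure it's at the stop, then retreat.

Request:
play_rows(
  commands=[
    [0, 0, 1, 0, 0, 0, 1],
    [0, 0, 2, 0, 0, 0, 1],
    [0, 0, 2, 0, 0, 0, 1],
  ],
)

```text
time_s: 22.45
tool_pos: [0.4422, 0.051, 0.1154]
eef_rot: [179.9, -0.1, 174.4]
force: [-9.8, -0.6, 16.8]
finger_gap: 0.0
```

Request:
play_rows(
  commands=[
    [0, 0, -10, 0, 0, 0, 1],
    [0, 0, -50, 0, 0, 0, 1],
    [0, 0, -100, 0, 0, 0, 1],
    [20, 45, -130, 0, 0, 0, 1],
    [20, 90, -150, 0, 0, 0, 1],
    [20, 135, -150, 0, 0, 0, 1],
    [20, 180, -150, 0, 0, 0, 1],
    [20, 220, -150, 0, 0, 0, 1],
    [20, 220, -150, 0, 0, 0, 1],
    [20, 220, -150, 0, 0, 0, 1],
  ],
)

```text
time_s: 23.45
tool_pos: [0.4437, 0.2721, 0.263]
eef_rot: [180.0, -0.2, 174.5]
force: [-0.0, -0.3, -0.1]
finger_gap: 0.0001
```

```bash
python3 lid.py; python3 bail.py
python3 - <<'E'
from h import *
p=ctrl.capture('top');W=pts(p);q=ctrl.capture('scene')
cv2.imwrite('pics/final.png',np.hstack([cv2.resize(p['pixels'][100:280,140:320],(400,400)),cv2.resize(q['pixels'][120:260,190:330],(400,400))]))
b=W[np.all((W>[.415,-.03,.09])&(W<[.462,.12,.13]),2)];print('bar top',len(b),np.median(b,0),b.max(0))
for n,m in(('cup',((.41,.36,.02),(.51,.47,.1))),('bottle',((.34,.23,.12),(.44,.32,.21))),('disp',((.58,-.29,.12),(.68,-.19,.18)))):
    A=np.load('top.npz')['W']
    print(n,*[np.round(np.nanmean(w[np.all((w>m[0])&(w<m[1]),2)],0),4) for w in(A,W)])
E
```

```text
[0.44367256 0.27212834 0.26303951] [179.95410523  -0.18170202 174.51666864] [-0.01858803 -0.27823284 -0.14591257] [ 0.00017077 -0.00435017 -0.00712566] 23.45
plane tilt deg x,y [-0.16647722  0.04477881] z mid 108.02470885941916 1325
x -67.6765960744367 60.13198820418631 y -90.29383455654514 91.7704754029976
[0.4438336  0.27134044 0.26326392] [ 0.0435218  -0.05183714  0.37289649] 23.5
leg 1 142 X -93.83616006057206 69.96865108710286 Zmax 120.23967381365519
leg -1 152 X -97.34809086280072 71.95238573560046 Zmax 120.05634933815368
bar 140 angle 1.8852200249872144 X -90.38630000779759 Z 116.25797376287667
bar top 316 [0.44363371 0.04409289 0.11585095] [0.46017907 0.11988681 0.11980604]
cup [0.4579 0.4179 0.0611] [0.4771 0.395  0.0617]
bottle [0.3879 0.2825 0.1558] [0.3871 0.282  0.1565]
disp [ 0.6255 -0.246   0.158 ] [ 0.6256 -0.246   0.1577]
```

View pics/final.png

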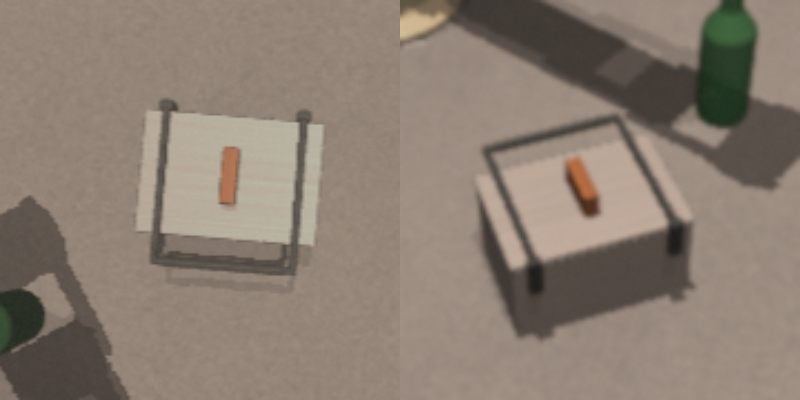

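Run:
```python
from h import *
p=ctrl.capture('scene');W=pts(p);A=np.load('scene.npz')['W']
for w in(A,W): q=w[np.all((w>(.41,.36,.02))&(w<(.51,.47,.095)),2)];print(len(q),q.mean(0))
print(ctrl.job_done())
```

```text
571 [0.45834004 0.4092875  0.06204105]
575 [0.4582033  0.40917509 0.06208184]
the job is handed in; nothing more can be done
None
```

The job is done and handed in at about 24 s, well inside the 67 s limit.

- **Jar:** I lowered it until it touched the floor of the middle bay and then released it. A wrist picture afterwards showed it standing upright there.
- **Lid:** It was set down on the tin with light contact. It measures level to within 0.2 degrees, with its top at about 108 mm. The rim reads about 101.5 mm in the same camera, so about 107.5 mm is expected. The lid sat about 2 mm towards the robot from centre, inside the 4 mm play. I placed it that way on purpose to clear the bail's legs.
- **Bail:** It was swung over and pressed to its stop at about 17 N. The top of the bar is at 116 mm, which matches fully down (111 mm plus half its 10 mm thickness). The last pictures show it lying over the lid.
- **Bystanders:** The cup, bottle and dispenser are all within about 1 mm of where they started.

Two checks disagreed:
- **Cup:** In the top camera it seemed to have shifted, because the arm was probably hiding part of it. The scene camera showed it unmoved, to about 0.2 mm.
- **Lid edge:** The last reading of the lid's front edge was about 2 to 3 mm further out than the earlier ones. The bail wire now crosses that view and may account for it.

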